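# Press the splined pinion home in the gearbox

## Task

Take the smaller of the two gears from the timber stand by its square boss, turn it until the four splines of its stem mesh with the cross-shaped recess in the hub on top of the gearbox, and push it fully home against the spring pin underneath, so that the gear sits flush on the hub. Finish while still holding the gear with the fingers and pressing it home, as if for a workmate to fit the retaining clip: do not let go, the spring would lift it. Leave the larger gear in the stand and leave the things lying around alone.

Things in the scene. Friction and masses are not known exactly. Their poses are not given: they have to be found in the camera images.
- pinion: the smaller gear, steel, loose, 0.2 to 0.3 kg, stem down in either of the two stand holes, turned any way. Toothed disc 58 mm across the tooth tips, 14 mm thick; origin at the centre of the disc's underside, z up. All but the teeth repeats every quarter turn, so any quarter turn fits the hub.
- pinion_boss (a point): centre of the top of the smaller gear's square boss, 48 mm above the gear's origin, axes as the gear's. The boss is 26 x 26 mm, its faces square to x and y, and rises 34 mm from the disc's top (14 mm above the origin): the place to grip.
- pinion_tip (a point): lower end of the smaller gear's stem, 28 mm below the gear's origin. Under the disc a cross of four splines (along +x, -x, +y, -y of the gear, square to the boss faces), 30 mm from tip to tip, each 9 mm wide, reaches 20 mm down, its last 3 mm chamfered to 6 mm width; the round core, 14 mm in diameter, goes on 8 mm as a tapered pilot nose.
- big_gear: the larger gear, loose, of the same make but 78 mm across the tooth tips, with the same 26 mm boss and a plain round stem 34 mm in diameter that does not fit the hub; it stays in the stand. Origin at the centre of the disc's underside.
- stand: timber stand fixed to the bench, 90 x 200 x 40 mm, with two round through holes 40 mm in diameter, 50 mm either side of its centre along its own y; the gears' discs rest on its top. Origin at the centre of its underside.
- gearbox: grey gearbox fixed to the bench, 120 x 144 mm and 70 mm tall; origin at the centre of its underside. The hub stands out of the middle of its top.
- hub_mouth (a point): centre of the top face of the steel hub (66 mm diameter), 78 mm above the bench; turns with the hub, z up. Its recess is a cross with slots along this frame's x and y, 32.4 mm from end to end, each 11.4 mm wide: about 1.2 mm play a side. The hub turns, but stiffly (0.25 N m). Fully home, the gear's origin is here; splines meet the recess with the gear 20 mm above.
- spring_pin (a joint): how far the sprung pin in the bottom of the recess is pressed down, in m: 0 when free (its top 20 mm below the hub's face), 0.008 when the gear is fully home (stop at 0.010). It pushes up with about 4.8 N at 0 and 8 N at 0.008, more than the gear's weight: let go, the gear rises about 8 mm.
- horseshoe: bystander: steel horseshoe, 111 x 133 x 9 mm, at the back of the bench; origin under its centre
- nail_box: bystander: closed orange carton, 66 x 108 x 40 mm, at the back; origin under its centre
- tape_measure: bystander: yellow tape measure, 32 x 78 x 59 mm, standing between the stand and the gearbox, towards the robot; origin under its centre
There are look-alikes about, which are no part of the job. Leave any blue look-alike of the pinion alone.

How it is judged:
By the outcome, as a careful person would: the job done as asked, in the order asked, and still so for the second after the job is handed in, while the arm keeps its last pose, push and grip.
It also fails if it takes over 38 s, if anything falls off the work surface, if the arm or the gripper's body presses on something with over 40 N, if the wrist force passes 120 N, or if a joint passes its speed limit or range.

## Robot

A 6-joint arm with a two-finger parallel gripper is mounted at the origin on the work surface; the furniture and walls round the work are solid. World frame = base frame: x ahead of the robot, y to its left, z up, the work surface at z = 0. Lengths are in m, angles in rad, forces in N, time in s.
With the tool pointing down it reaches from about 0.375 to 0.9 m from the base axis. Payload 3.1 kg.
Tool frame: the origin (TCP) lies between the finger pads; the fingertips stand manip.finger_overhang ahead of it and the grasp point (between the pads) lies 5 mm behind it (manip.finger_overhang is the distance from the TCP to the fingertips, in m); z points along the fingers, y is the line along which they close (so a half turn about z gives the same grasp; the last joint's range is limited). The gripper opens to 85 mm and grips with 20 to 120 N. Pads are 22 mm wide; open, the fingers measure 114 mm over their backs; the gripper's body (76 mm by 85 mm) begins 54 mm behind the grasp point. The pads swing forward as they close: fully open they stand 13 mm farther back than shut.
Start: joints at [0.969, 0.527, 1.433, -0, 1.181, -0.178], TCP at [0.257, 0.57, 0.245] pointing down, gripper open.
Joint ranges: [-3.08, 3.08], [-0.75, 2.2], [0.22, 2.44], [-1.43, 4.57], [0, 2.65], [-2.85, 2.85]. Speed limits (rad/s): [2.79, 2.79, 3.14, 3.14, 3.14, 3.14].

## Interface

Orientations are given as a unit quaternion [x, y, z, w].
In Python, from station import manip gives the robot as it stands.
- The arm moves only by the tool drive_tool, never from a script. Its argument "plan" is a list of rows, each a list of 7 numbers: the shift along the tool's x, y, z in m, then the turn, a rotation vector about the tool's x, y, z in degrees, then the opening, from -1 (shut) to 1 (fully open). In form: [[x, y, z, wx, wy, wz, gripper], ...]. A call has 1 to 10 rows; each row shifts and turns the commanded pose from where the row before left it, along the tool's axes as they then stand; what a row does not reach is not made up. A row lasts 1/10 s, in which the tool goes at most 50 mm and 8.59 degrees, less where a joint would pass 70% of its speed; a pose out of reach is approached as far as the arm can. A call is refused whole if a number of a shift passes 0.05 or a number of a turn 8.59, either way. A call with a gripper value outside its range is refused whole. The fingers move at their own pace and stop on an object; "newtons" is the grip in N (left out, the last holds). Time passes only in rows, so rows that do not move let the fingers close. It gives the time, the measured TCP pose, the force, the opening and the grip force at its end, in the units of the state.
- manip.sense(): the state, without advancing time (a new reading comes with each control period).
- manip.snapshot(name): name is "side" or "top" or "wrist"; returns a dict with "image" (400x640x3 uint8, red, green, blue), "z_map" (400x640 float32, m along the optical axis (not along the pixel's ray), 0 where there is no reading), "fov_y" (degrees; the focal length in pixels is half the picture's height over the tangent of half this angle, whatever the lens; pixels are square), "cx", "cy" (the principal point, pixels), "k1" (the pictures are not rectified: a ray, as slopes to the right and down, at radius r is drawn at 1 + k1 r^2 times it, then the intrinsics apply), "extrinsics" (4x4, takes a point from camera to world coordinates); the wrist camera has in their place "mount" (4x4, takes a point from camera to tool coordinates, whose origin is the TCP and whose axes are the flange's). Camera axes: x right, y up, looking along -z (the intrinsics and any distortion apply to the point x, -y, -z); pixel columns grow to the right and rows downward; lengths in m; the calibration is good to about 2 mm. A picture is of the moment at which its call begins: read the wrist's pose just before it.
- manip.sign_off(): hands the job in; it is judged then, once.
The state is a dict: "t": time; "q": joint angles; "qd": joint speeds; "tau": joint torques, N m; "tcp_pos": TCP position; "tool_rot": TCP orientation; "force": force on the tool from outside, world axes, zero at the start; "ft_torque": the same for the moment, N m; "finger_gap": opening from 0.0 (shut) to 1.0 (fully open); "gripper_force": force on a finger pad.
Only numpy, scipy, OpenCV 4.12 (cv2) and the standard library are available. Lean on these libraries where they do the work, as an engineer would, in place of code of your own. Each camera call takes 0.05 s, during which the arm holds its last target. There are 200 camera calls.

## Working session

There is one attempt and no reset: what is moved stays moved. The work goes in short steps, Python scripts to look and compute and a tool call to move; the robot and the scene stay as the last step left them, time stands still between calls to the robot, and variables do not carry over. Pictures are saved under pics/ and viewed, at most 10 in all, crops included, and the job is handed in when it is done.

Besides the shell and the picture viewer there is one more tool, called after "Call:" in YAML: its name, and indented under it one key for each argument. drive_tool: Moves the arm, as the interface text tells. Its arguments: {"type":"object","properties":{"plan":{"type":"array"},"newtons":{"type":"number"}},"required":["plan"]}

```bash
mkdir -p pics; cat > h.py <<'E'
import numpy as np, cv2, pickle
from station import manip
from scipy.spatial.transform import Rotation as R
def snap(name,fn=None):
    s=manip.sense(); d=manip.snapshot(name)
    if name=="wrist":
        T=np.eye(4);T[:3,:3]=R.from_quat(s["tool_rot"]).as_matrix();T[:3,3]=s["tcp_pos"]
        d["E"]=T@np.array(d["mount"])
    else: d["E"]=np.array(d["extrinsics"])
    if fn:
        cv2.imwrite(f"pics/{fn}.png",d["image"][:,:,::-1]); pickle.dump(d,open(f"pics/{fn}.pkl","wb"))
    return d
def K(d):
    f=200/np.tan(np.radians(d["fov_y"])/2); return f,d["cx"],d["cy"],d["k1"]
def rays(d,uv):
    f,cx,cy,k=K(d); M=np.array([[f,0,cx],[0,f,cy],[0,0,1.]])
    p=cv2.undistortPoints(np.array(uv,float).reshape(-1,1,2),M,np.array([k,0,0,0,0.]),None,None,None).reshape(-1,2) if 0 else None
    q=(np.array(uv,float).reshape(-1,2)-[cx,cy])/f; p=q.copy()
    for _ in range(30): p=q/(1+k*(p**2).sum(1,keepdims=True))
    return np.c_[p[:,0],-p[:,1],-np.ones(len(p))]
def atz(d,uv,z):   # intersect ray with plane z
    r=rays(d,uv)@d["E"][:3,:3].T; o=d["E"][:3,3]
    return o+r*((z-o[2])/r[:,2])[:,None]
def cloud(d):
    v,u=np.mgrid[0:400,0:640]; r=rays(d,np.c_[u.ravel(),v.ravel()])
    P=(r*d["z_map"].reshape(-1,1))@d["E"][:3,:3].T+d["E"][:3,3]
    P[d["z_map"].ravel()==0]=np.nan
    return P.reshape(400,640,3)
E
python3 - <<'E'
from h import *
print(manip.sense(), manip.finger_overhang)
a=snap("top","top0");b=snap("side","side0");c=snap("wrist","wrist0")
for d in(a,b,c): print(K(d),d["E"].round(3).tolist())
cv2.imwrite("pics/all.png",cv2.resize(np.vstack([a["image"],b["image"]])[:,:,::-1],(480*1,600)))
E
```

```text
{'t': 0.0, 'q': array([ 9.68493926e-01,  5.28439038e-01,  1.43390131e+00,  2.09755731e-05,
        1.18142469e+00, -1.78490117e-01]), 'qd': array([-0.00046665, -0.00111378, -0.00057952,  0.00113217,  0.00117324,
        0.00086968]), 'tau': array([ 5.37126175e-05, -4.42346442e+01, -1.78027242e+01, -4.40788244e-04,
        8.35234387e-03, -2.83752840e-06]), 'tcp_pos': array([0.25658878, 0.56914342, 0.24435059]), 'tool_rot': array([ 2.10327564e-01,  9.77630368e-01, -1.00077250e-03, -4.22323621e-04]), 'force': array([-0.46966541,  0.23204464,  0.8483646 ]), 'ft_torque': array([ 0.01647217, -0.07680607,  0.03574518]), 'gripper_force': 0.0, 'finger_gap': 0.9966939899186815} 0.014
(np.float64(416.79476545792403), 315.0921345081975, 191.81900335647362, -0.0601833087198439) [[0.003, 0.996, -0.092, 0.44], [-1.0, 0.003, -0.002, -0.161], [-0.002, 0.092, 0.996, 1.236], [0.0, 0.0, 0.0, 1.0]]
(np.float64(422.85747134518823), 318.83924601658407, 205.1872738532039, -0.1109239485794321) [[-0.381, 0.668, -0.639, -0.175], [-0.924, -0.286, 0.252, 0.097], [-0.014, 0.687, 0.726, 0.864], [0.0, 0.0, 0.0, 1.0]]
(np.float64(278.00646066468306), 320.10320603458376, 196.45045070167737, -0.020258434680715837) [[0.412, -0.868, -0.278, 0.185], [0.911, 0.392, 0.127, 0.602], [-0.002, -0.306, 0.952, 0.373], [0.0, 0.0, 0.0, 1.0]]
```

View pics/top0.png

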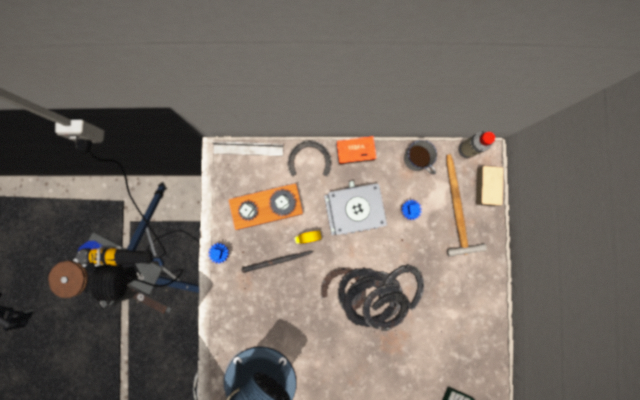

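View pics/side0.png

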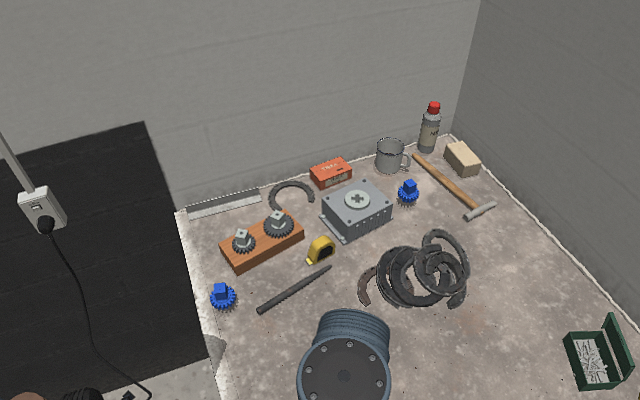

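The top view shows the stand at (266,205): a smaller gear at (247,210) and a larger one at (282,201). The blue look-alikes are at (219,253) and (411,210), and the hub is at (357,209). The side view shows the gears at (243,240) and (279,223) and the hub at (357,198). The steel gear at (247,210) fits the description: it is in the stand, grey and the smaller of the two. I'll confirm this in an enlarged crop and measure heights.

```bash
python3 - <<'E'
from h import *
L=lambda n:pickle.load(open(f"pics/{n}.pkl","rb"))
a,b=L("top0"),L("side0")
A=cv2.resize(a["image"][165:255,210:400],None,fx=4,fy=4,interpolation=cv2.INTER_CUBIC)
B=cv2.resize(b["image"][175:260,215:405],None,fx=4,fy=4,interpolation=cv2.INTER_CUBIC)[:240]
cv2.imwrite("pics/crop1.png",np.vstack([A[:340],B])[:600,:,::-1])
P=cloud(a)
for n,(u,v) in dict(pin=(247,210),big=(282,201),hub=(357,209),stand=(265,205)).items(): print(n,P[v,u].round(4))
Q=cloud(b)
for n,(u,v) in dict(pin=(243,233),big=(278,215),hub=(365,200)).items(): print(n,Q[v,u].round(4))
# boss tops by height
for n,C in (("top",P),("side",Q)):
  for nm,c in (("pin",P[210,247]),("big",P[201,282])):
    m=(np.hypot(C[...,0]-c[0],C[...,1]-c[1])<.04)&(C[...,2]>.08)&(C[...,2]<.1)
    r=cv2.minAreaRect((C[m][:,:2]*1000).astype(np.float32)); print(n,nm,m.sum(),np.median(C[m][:,2]),r)
    m=(np.hypot(C[...,0]-c[0],C[...,1]-c[1])<.048)&(C[...,2]>.047)&(C[...,2]<.06)
    r=cv2.minEnclosingCircle((C[m][:,:2]*1000).astype(np.float32)); print(m.sum(),np.median(C[m][:,2]),r)
E
```

```text
pin [0.4943 0.0285 0.0894]
big [ 0.5195 -0.0678  0.0892]
hub [ 0.4997 -0.2779  0.0562]
stand [ 0.5112 -0.015   0.0404]
pin [0.4947 0.0297 0.0879]
big [ 0.5164 -0.0663  0.0883]
hub [ 0.4867 -0.2924  0.078 ]
top pin 91 0.08862340603584817 ((496.2495422363281, 31.73750114440918), (25.18549346923828, 25.97347068786621), 56.250709533691406)
179 0.05446397178979856 ((495.6878967285156, 32.24386978149414), 29.47804069519043)
top big 89 0.0885856344576672 ((519.635009765625, -66.3327865600586), (26.271488189697266, 25.302688598632812), 37.122398376464844)
423 0.05487083022929329 ((519.0255126953125, -65.63410949707031), 39.72593307495117)
side pin 120 0.0885193667499341 ((493.9280700683594, 34.37489318847656), (26.755390167236328, 27.34567642211914), 55.97315979003906)
211 0.05490715484009778 ((494.91827392578125, 33.884544372558594), 29.060392379760742)
side big 116 0.08834418609303646 ((517.91357421875, -62.930782318115234), (26.743450164794922, 27.82866096496582), 39.64493942260742)
415 0.05435797969341549 ((517.98681640625, -63.244285583496094), 40.3450927734375)
```

View pics/crop1.png

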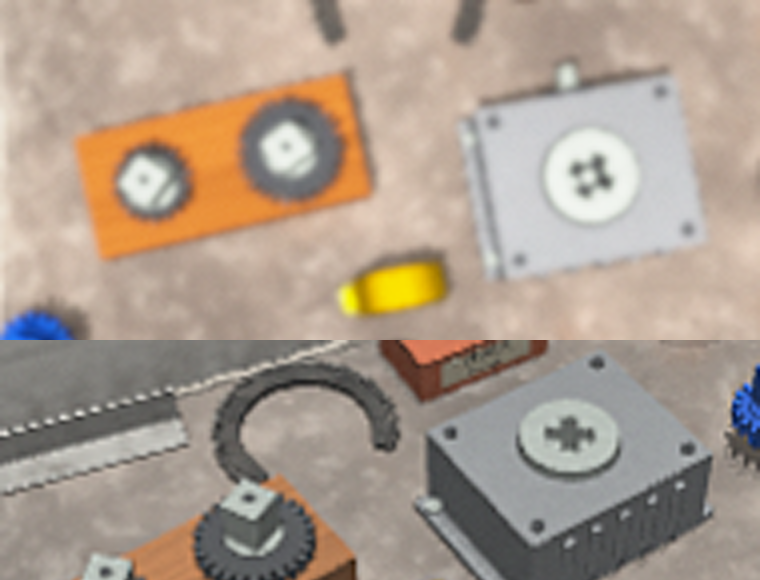

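The crop shows the left gear at crop pixel (150,180) with its white boss. Its disc radius measures 29 mm against 40 mm for the right gear, so it is the steel pinion. The hub cross is at crop pixel (591,176). Next I'll move over it for wrist views.

Call:
drive_tool:
  plan:
    - [-0.0365,-0.0325,0,0,0,0,1]
    - [-0.0365,-0.0325,0,0,0,0,1]
    - [-0.0365,-0.0325,0,0,0,0,1]
    - [-0.0365,-0.0325,0,0,0,0,1]
    - [-0.0365,-0.0325,0,0,0,0,1]
    - [-0.0365,-0.0325,0,0,0,0,1]
    - [-0.0365,-0.0325,0,0,0,0,1]
    - [-0.0365,-0.0325,0,0,0,0,1]
    - [-0.0365,-0.0325,0,0,0,0,1]
    - [-0.0365,-0.0325,0,0,0,0,1]

```text
t: 1.15
tcp_pos: [0.4564, 0.1215, 0.2453]
tool_rot: [0.21, 0.978, 0.0, -0.0]
force: [0.1, 1.4, -1.3]
finger_gap: 0.999
gripper_force: 0.0
```

Call:
drive_tool:
  plan:
    - [-0.0365,-0.0325,0,0,0,0,1]
    - [-0.0365,-0.0325,0,0,0,0,1]
    - [0,0,0,0,0,0,1]
    - [0,0,0,0,0,0,1]

```text
t: 1.55
tcp_pos: [0.4959, 0.033, 0.245]
tool_rot: [0.212, 0.977, 0.0, -0.001]
force: [-0.3, 0.8, -1.0]
finger_gap: 1.003
gripper_force: 0.0
```

```bash
cat > look.py <<'E'
from h import *
def boss(C,c,zlo=.083,zhi=.095,r=.03):
    m=(np.hypot(C[...,0]-c[0],C[...,1]-c[1])<r)&(C[...,2]>zlo)&(C[...,2]<zhi)
    return m.sum(),np.median(C[m][:,2]),cv2.minAreaRect((C[m][:,:2]*1000).astype(np.float32))
E
python3 - <<'E'
from look import *
d=snap("wrist","w1"); C=cloud(d); s=manip.sense(); print(s["t"],s["tcp_pos"],s["q"].round(3))
print(boss(C,(.495,.033)),boss(C,(.519,-.066)))
m=(np.hypot(C[...,0]-.495,C[...,1]-.033)<.04)&(C[...,2]>.048)&(C[...,2]<.06)
print(cv2.minEnclosingCircle((C[m][:,:2]*1000).astype(np.float32)),np.median(C[m][:,2]))
E
```

```text
1.6 [0.49517713 0.03412706 0.24490686] [-0.157  0.356  1.748  0.     1.038 -1.303]
(np.int64(586), np.float64(0.08791556065135547), ((495.6999206542969, 34.9841194152832), (25.939851760864258, 26.209964752197266), 55.045936584472656)) (np.int64(504), np.float64(0.0880384103212409), ((518.5328979492188, -63.36811065673828), (26.130512237548828, 26.442747116088867), 36.125423431396484))
((495.62152099609375, 34.98992156982422), 28.967851638793945) 0.054047024917543596
```

View pics/w1.png

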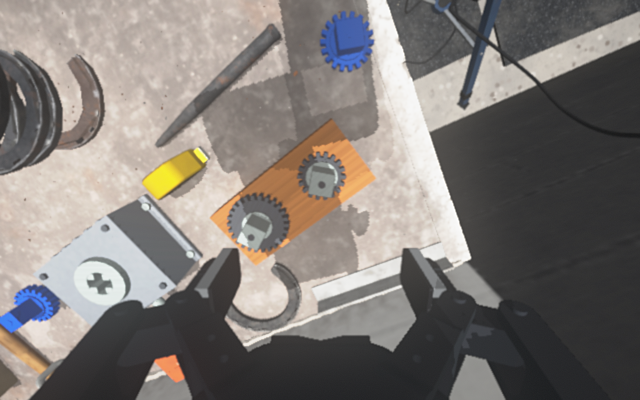

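The wrist view shows the pinion boss at (321,180), the big gear at (258,225) and the hub cross at (100,283). The heights match the text: boss top 0.088, disc top 0.054, disc radius 29 mm. Next I'll get a closer view of the hub, which also gives a second place to measure from.

Call:
drive_tool:
  plan:
    - [-0.0205,-0.0455,0,0,0,0,1]
    - [-0.0205,-0.0455,0,0,0,0,1]
    - [-0.0205,-0.0455,0,0,0,0,1]
    - [-0.0205,-0.0455,0,0,0,0,1]
    - [-0.0205,-0.0455,0,0,0,0,1]
    - [0,0,0,0,0,0,1]
    - [0,0,0,0,0,0,1]
    - [0,0,0,0,0,0,1]

```text
t: 2.4
tcp_pos: [0.4953, -0.2129, 0.245]
tool_rot: [0.209, 0.978, 0.001, -0.001]
force: [-0.1, 0.3, -0.2]
finger_gap: 0.997
gripper_force: 0.0
```

```bash
cat > hub.py <<'E'
from look import *
from scipy.optimize import minimize
def hub(C,c0=(.493,-.287)):
    X=C.reshape(-1,3); X=X[np.hypot(X[:,0]-c0[0],X[:,1]-c0[1])<.045]
    ring=X[(X[:,2]>.075)&(X[:,2]<.082)]
    (cx,cy),r=cv2.minEnclosingCircle((ring[:,:2]*1000).astype(np.float32))
    z=np.median(ring[:,2])
    # cross fit on top-face pts: no top point should be in the cross; deep pts are only inside
    P=ring[:,:2]
    def cost(p,P=P):
        a=p[2]; q=(P-p[:2])@np.array([[np.cos(a),-np.sin(a)],[np.sin(a),np.cos(a)]])
        x,y=abs(q[:,0]),abs(q[:,1])
        s=np.maximum(np.minimum(.0162-x,.0057-y),np.minimum(.0162-y,.0057-x)) #>0 inside cross
        return np.sum(1/(1+np.exp(-s/.0005)))
    best=min((minimize(cost,[cx/1000,cy/1000,a],method="Nelder-Mead",options=dict(initial_simplex=[[cx/1000,cy/1000,a],[cx/1000+.002,cy/1000,a],[cx/1000,cy/1000+.002,a],[cx/1000,cy/1000,a+.15]])) for a in np.arange(0,1.57,.2)),key=lambda r:r.fun)
    return (cx,cy,r,z,len(ring)),best.x[:2].round(4),np.degrees(best.x[2])%90,best.fun
E
python3 - <<'E'
from hub import *
d=snap("wrist","w2"); s=manip.sense();print(s["t"],s["tcp_pos"])
for n in("w1","w2","top0","side0"):
    e=pickle.load(open(f"pics/{n}.pkl","rb")); C=cloud(e); print(n,hub(C))
    if n[0]=="w": print(boss(C,(.495,.033)))
# image-based pose check: rectified patch on plane z=.078
def ortho(e,c,z,w=.04,n=400):
    g=np.linspace(-w,w,n); xx,yy=np.meshgrid(c[0]+g,c[1]+g); P=np.c_[xx.ravel(),yy.ravel(),np.full(n*n,z)]
    p=(P-e["E"][:3,3])@e["E"][:3,:3]; q=np.c_[p[:,0]/-p[:,2],-p[:,1]/-p[:,2]]
    f,cx,cy,k=K(e); q=q*(1+k*(q**2).sum(1,keepdims=True)); u=(q*f+[cx,cy]).astype(np.float32).reshape(n,n,2)
    return cv2.remap(e["image"],u,None,cv2.INTER_CUBIC)
e=pickle.load(open("pics/w2.pkl","rb"))
O=ortho(e,(.493,-.287),.078)
cv2.imwrite("pics/v2.png",np.hstack([cv2.resize(e["image"],(480,300))[:,:],cv2.resize(O,(300,300))])[:,:,::-1])
E
```

```text
2.45 [ 0.4953987  -0.21288025  0.24511804]
w1 ((498.918701171875, -275.35528564453125, 33.60948181152344, np.float64(0.077800137641731), 1508), array([ 0.4996, -0.2743]), np.float64(64.89295878604545), np.float64(49.88947139679679))
(np.int64(586), np.float64(0.08791556065135547), ((495.6999206542969, 34.9841194152832), (25.939851760864258, 26.209964752197266), 55.045936584472656))
w2 ((499.6501770019531, -275.2334289550781, 32.89147186279297, np.float64(0.07784118268632384), 2022), array([ 0.4998, -0.2749]), np.float64(65.23077925242616), np.float64(47.048263973706895))
(np.int64(832), np.float64(0.08781690998260874), ((495.88934326171875, 33.94877243041992), (27.919336318969727, 26.704998016357422), 54.27263259887695))
top0 ((493.3128967285156, -286.5909423828125, 43.56242370605469, np.float64(0.07842009070090894), 328), array([ 0.5013, -0.2775]), np.float64(64.96868937323337), np.float64(7.749583946340659))
side0 ((491.5373840332031, -279.83489990234375, 41.52098846435547, np.float64(0.07852094311032864), 319), array([ 0.5005, -0.2746]), np.float64(63.572708375718676), np.float64(13.478640255513689))
```

View pics/v2.png

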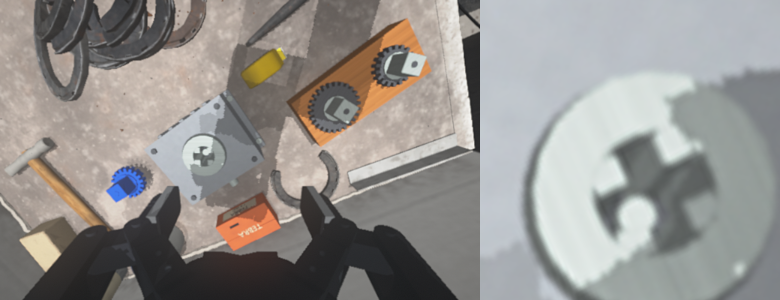

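The hub cross is at (203,157) in the picture. In world coordinates the hub is at (0.4997,-0.275,0.078) with the cross at 65°, and the pinion is at (0.4957,0.0345) turned 55°. I'll go back to the pinion and turn the tool there.

Call:
drive_tool:
  plan:
    - [0.0203,0.0451,0,0,0,0,1]
    - [0.0203,0.0451,0,0,0,0,1]
    - [0.0203,0.0451,0,0,0,0,1]
    - [0.0203,0.0451,0,0,0,0,1]
    - [0.0203,0.0451,0,0,0,0,1]
    - [0,0,0.03,0,0,5.4,1]
    - [0,0,0.04,0,0,5.4,1]
    - [0,0,0.02,0,0,0,1]
    - [0,0,0,0,0,0,1]
    - [0,0,0,0,0,0,1]

```text
t: 3.45
tcp_pos: [0.4956, 0.0331, 0.1556]
tool_rot: [0.3, 0.954, 0.0, -0.0]
force: [0.3, -0.8, 0.5]
finger_gap: 0.999
gripper_force: 0.0
```

```bash
cat > st.py <<'E'
from look import *
def st():
    s=manip.sense(); M=R.from_quat(s["tool_rot"]).as_matrix()
    print(s["t"],"tcp",s["tcp_pos"].round(4),"yaw y",np.degrees(np.arctan2(M[1,1],M[0,1])).round(2),"z",M[:,2].round(4),"F",s["force"].round(1),"M",s["ft_torque"].round(2),"gap",round(s["finger_gap"],3),s["gripper_force"])
    return s,M
E
python3 - <<'E'
from st import *
s,M=st(); d=snap("wrist","w3"); C=cloud(d); print(boss(C,(.4957,.0345)))
print("tool shift to pinion",M.T@(np.array([.4957,.0345,.073])-s["tcp_pos"]))
E
```

```text
3.45 tcp [0.4956 0.0331 0.1556] yaw y 55.05 z [-4.e-04  1.e-04 -1.e+00] F [ 0.3 -0.8  0.5] M [ 0.01  0.01 -0.01] gap 0.999 0.0
(np.int64(1119), np.float64(0.08792528530102009), ((495.45294189453125, 35.00444412231445), (25.765920639038086, 26.068683624267578), 56.0303955078125))
tool shift to pinion [0.00074214 0.00122299 0.08263372]
```

Call:
drive_tool:
  plan:
    - [0.001,0.0014,0.03,0,0,-0.5,1]
    - [0,0,0.03,0,0,0,1]
    - [0,0,0.0225,0,0,0,1]
    - [0,0,0,0,0,0,1]
    - [0,0,0,0,0,0,1]

```text
t: 4.0
tcp_pos: [0.4969, 0.0335, 0.074]
tool_rot: [0.297, 0.955, 0.0, 0.001]
force: [-0.1, -0.1, 0.1]
finger_gap: 0.998
gripper_force: 0.0
```

Call:
drive_tool:
  plan:
    - [0,0,0,0,0,0,-1]
    - [0,0,0,0,0,0,-1]
    - [0,0,0,0,0,0,-1]
    - [0,0,0,0,0,0,-1]
    - [0,0,0,0,0,0,-1]
    - [0,0,0,0,0,0,-1]
    - [0,0,0,0,0,0,-1]
    - [0,0,0,0,0,0,-1]
  newtons: 70

```text
t: 4.8
tcp_pos: [0.4963, 0.0335, 0.0736]
tool_rot: [0.297, 0.955, 0.0, 0.001]
force: [-0.1, 0.7, 6.6]
finger_gap: 0.292
gripper_force: 69.9
```

```bash
python3 -c "
from st import *
st()"
```

```text
4.8 tcp [0.4963 0.0335 0.0736] yaw y 55.42 z [ 1.2e-03 -2.0e-04 -1.0e+00] F [-0.1  0.7  6.6] M [-0.07  0.13 -0.06] gap 0.292 69.87320065498352
```

Grip is firm at gap 0.292, about 25 mm. Next I'll lift.

Call:
drive_tool:
  plan:
    - [0,0,-0.01,0,0,0,-1]
    - [0,0,-0.03,0,0,0,-1]
    - [0,0,-0.04,0,0,0,-1]
    - [0,0,-0.03,0,0,0,-1]
    - [0,0,0,0,0,0,-1]
    - [0,0,0,0,0,0,-1]

```text
t: 5.4
tcp_pos: [0.4956, 0.0336, 0.1831]
tool_rot: [0.297, 0.955, 0.0, 0.0]
force: [-0.6, 0.8, -2.6]
finger_gap: 0.293
gripper_force: 69.4
```

```bash
python3 - <<'E'
from st import *
s,M=st(); d=snap("wrist","w4"); C=cloud(d)
print("shift to hub",M.T@(np.array([.4998,-.275,.183])-s["tcp_pos"]))
E
```

```text
5.4 tcp [0.4956 0.0336 0.1831] yaw y 55.42 z [ 6.e-04 -1.e-04 -1.e+00] F [-0.6  0.8 -2.6] M [-0.05  0.01  0.02] gap 0.293 69.42682385444641
shift to hub [-1.78648667e-01 -2.51715388e-01  1.76608630e-04]
```

View pics/w4.png

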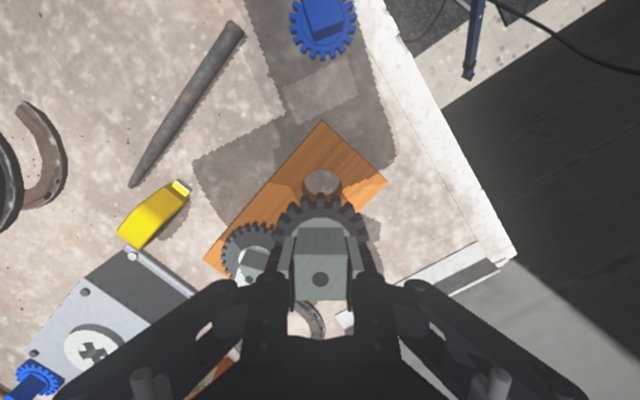

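The pinion is held square in the fingers, with its boss top at (320,275), clear of the stand; the hole at (322,182) is now empty. I'll measure it in the tool frame.

```bash
cat > inh.py <<'E'
from st import *
def inhand(d,s):
    T=np.eye(4);T[:3,:3]=R.from_quat(s["tool_rot"]).as_matrix();T[:3,3]=s["tcp_pos"]
    C=(cloud(d)-T[:3,3])@T[:3,:3]   # tool frame
    m=(abs(C[...,0])<.03)&(abs(C[...,1])<.0128)&(C[...,2]>-.03)&(C[...,2]<-.003)
    v,u=np.where(m); X=C[m]; 
    # boss top: bin by z
    h,e=np.histogram(X[:,2],np.arange(-.03,-.002,.001)); z0=e[h.argmax()]+.0005
    B=X[abs(X[:,2]-z0)<.0015]
    print("top z",z0,np.median(B[:,2]),len(B),"x",np.percentile(B[:,0],[0,1,50,99,100]).round(4),"y",np.percentile(B[:,1],[0,1,99,100]).round(4))
    print(cv2.minAreaRect((B[:,:2]*1000).astype(np.float32)))
    m=(np.hypot(C[...,0],C[...,1])<.035)&(abs(C[...,2]-z0-.034)<.002); D=C[m]
    c=cv2.minEnclosingCircle((D[:,:2]*1000).astype(np.float32)); print("disc",c,np.median(D[:,2]),len(D))
    # tilt
    A=np.c_[B[:,:2],np.ones(len(B))]; print("top slope",np.linalg.lstsq(A,B[:,2],rcond=None)[0][:2])
    # visible disc rim circle (fit known radius on outermost)
    f=D-[0,0,0]; print("disc xmax",D[:,0].max(),"ymin/max",D[:,1].min(),D[:,1].max())
E
python3 - <<'E'
from inh import *
d=pickle.load(open("pics/w4.pkl","rb")); inhand(d,manip.sense())
E
```

```text
top z -0.015499999999999986 -0.015339343139908087 2430 x [-0.0129 -0.0121  0.0017  0.0134  0.014 ] y [-0.0124 -0.012   0.0125  0.0128]
((0.5470905303955078, 0.16992759704589844), (25.186586380004883, 26.840282440185547), 89.9487533569336)
disc ((3.7017769813537598, 0.478668212890625), 28.80940055847168) 0.01869522636250902 1666
top slope [ 0.00530464 -0.00175516]
disc xmax 0.029822893913802932 ymin/max -0.02833030172659532 0.029287637156820343
```

Call:
drive_tool:
  plan:
    - [-0.0256,-0.0359,0,0,0,0,-1]
    - [-0.0256,-0.0359,0,0,0,0,-1]
    - [-0.0256,-0.0359,0,0,0,0,-1]
    - [-0.0256,-0.0359,0,0,0,0,-1]
    - [-0.0256,-0.0359,0,0,0,0,-1]
    - [-0.0256,-0.0359,0,0,0,0,-1]
    - [-0.0256,-0.0361,0,0,0,0,-1]
    - [0,0,0.01,0,0,-4.9,-1]
    - [0,0,0.02,0,0,-4.9,-1]
    - [0,0,0,0,0,0,-1]

```text
t: 6.45
tcp_pos: [0.4976, -0.2735, 0.1482]
tool_rot: [0.215, 0.977, 0.003, -0.005]
force: [-0.9, 0.5, -3.1]
finger_gap: 0.294
gripper_force: 69.6
```

Call:
drive_tool:
  plan:
    - [0,0,0,0,0,0,-1]
    - [0,0,0,0,0,0,-1]
    - [0,0,0,0,0,0,-1]

```text
t: 6.75
tcp_pos: [0.5012, -0.2751, 0.1534]
tool_rot: [0.215, 0.977, -0.0, 0.0]
force: [-0.1, -0.7, -2.3]
finger_gap: 0.295
gripper_force: 69.7
```

```bash
python3 - <<'E'
from inh import *
from hub import hub
s,M=st(); d=snap("wrist","w5"); inhand(d,s)
print("shift",M.T@(np.array([.5004,-.2752,.15])-s["tcp_pos"]))
b=snap("side","s5");
cv2.imwrite("pics/s5c.png",cv2.resize(b["image"][120:250,280:430],None,fx=4,fy=4,interpolation=cv2.INTER_CUBIC)[:,:,::-1])
E
```

```text
6.75 tcp [ 0.5012 -0.2751  0.1534] yaw y 65.22 z [ 8.e-04 -7.e-04 -1.e+00] F [-0.1 -0.7 -2.3] M [-0.05  0.    0.04] gap 0.295 69.69290256500244
top z -0.014499999999999985 -0.014325533215012348 2473 x [-0.0123 -0.0115  0.0023  0.014   0.0148] y [-0.0127 -0.0122  0.0126  0.0128]
((1.2869081497192383, 0.05648326873779297), (27.059545516967773, 25.459205627441406), 0.05214669182896614)
disc ((4.920831203460693, 0.2561206817626953), 28.728042602539062) 0.019736922542267617 1672
top slope [0.00415281 0.00024043]
disc xmax 0.030199743093150176 ymin/max -0.028470004299898613 0.028982246672948
shift [ 0.00065484 -0.00042277  0.003371  ]
```

View pics/s5c.png

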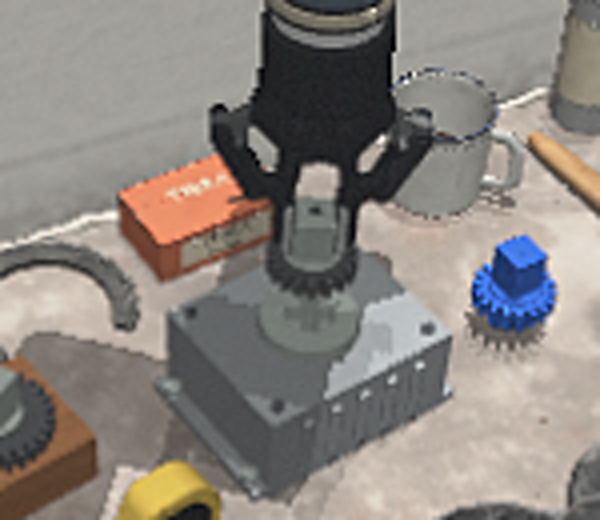

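The side view shows the gear upright above the hub cross at crop pixel (312,315). It lines up within about 1 mm, so I'll lower it.

Call:
drive_tool:
  plan:
    - [0,0,0.01,0,0,0,-1]
    - [0,0,0.008,0,0,0,-1]
    - [0,0,0,0,0,0,-1]
    - [0,0,0,0,0,0,-1]

```text
t: 7.25
tcp_pos: [0.5004, -0.275, 0.1342]
tool_rot: [0.215, 0.977, 0.0, -0.001]
force: [-0.1, -0.2, -1.9]
finger_gap: 0.292
gripper_force: 69.7
```

Call:
drive_tool:
  plan:
    - [0,0,0.002,0,0,0,-1]
    - [0,0,0.002,0,0,0,-1]
    - [0,0,0.002,0,0,0,-1]
    - [0,0,0,0,0,0,-1]

```text
t: 7.65
tcp_pos: [0.5006, -0.2751, 0.1286]
tool_rot: [0.215, 0.977, 0.0, -0.0]
force: [0.2, 0.5, -2.7]
finger_gap: 0.295
gripper_force: 69.7
```

```bash
python3 -c "
from st import *
st()"
```

```text
7.65 tcp [ 0.5006 -0.2751  0.1286] yaw y 65.22 z [-3.e-04  2.e-04 -1.e+00] F [ 0.2  0.5 -2.7] M [-0.04 -0.01 -0.03] gap 0.295 69.72348690032959
```

Call:
drive_tool:
  plan:
    - [0,0,0.002,0,0,0,-1]
    - [0,0,0.002,0,0,0,-1]
    - [0,0,0.002,0,0,0,-1]
    - [0,0,0,0,0,0,-1]

```text
t: 8.05
tcp_pos: [0.5007, -0.2754, 0.1226]
tool_rot: [0.215, 0.977, -0.0, 0.0]
force: [-0.3, -0.2, -2.9]
finger_gap: 0.292
gripper_force: 69.7
```

Call:
drive_tool:
  plan:
    - [0,0,0.002,0,0,0,-1]
    - [0,0,0.002,0,0,0,-1]
    - [0,0,0.002,0,0,0,-1]
    - [0,0,0,0,0,0,-1]

```text
t: 8.45
tcp_pos: [0.5009, -0.2754, 0.1172]
tool_rot: [0.215, 0.977, -0.0, 0.0]
force: [-1.0, -0.4, 2.1]
finger_gap: 0.297
gripper_force: 70.3
```

```bash
python3 -c "
from st import *
st()"
```

```text
8.45 tcp [ 0.5009 -0.2754  0.1172] yaw y 65.22 z [ 5.e-04 -6.e-04 -1.e+00] F [-1.  -0.4  2.1] M [-0.03  0.17  0.01] gap 0.297 70.3435492515564
```

The splines are in the recess and the spring pin is felt, about 5 N. I'll press on.

Call:
drive_tool:
  plan:
    - [0,0,0.002,0,0,0,-1]
    - [0,0,0.002,0,0,0,-1]
    - [0,0,0.001,0,0,0,-1]
    - [0,0,0,0,0,0,-1]
  newtons: 90

```text
t: 8.85
tcp_pos: [0.5009, -0.2755, 0.1121]
tool_rot: [0.215, 0.977, -0.0, 0.0]
force: [-1.4, -0.5, 4.5]
finger_gap: 0.288
gripper_force: 90.3
```

Call:
drive_tool:
  plan:
    - [0,0,0.001,0,0,0,-1]
    - [0,0,0.001,0,0,0,-1]
    - [0,0,0,0,0,0,-1]
    - [0,0,0,0,0,0,-1]

```text
t: 9.25
tcp_pos: [0.5009, -0.2754, 0.1117]
tool_rot: [0.215, 0.977, -0.0, 0.001]
force: [-3.2, 1.2, 15.5]
finger_gap: 0.285
gripper_force: 92.1
```

```bash
python3 -c "
from st import *
st()"
```

```text
9.25 tcp [ 0.5009 -0.2754  0.1117] yaw y 65.23 z [ 9.e-04 -1.e-03 -1.e+00] F [-3.2  1.2 15.5] M [0.14 0.54 0.04] gap 0.285 92.06554770469666
```

A hard stop has been reached at 15 N. I'll press a little more and check the boss height by camera.

Call:
drive_tool:
  plan:
    - [0,0,0.001,0,0,0,-1]
    - [0,0,0,0,0,0,-1]
    - [0,0,0,0,0,0,-1]
    - [0,0,0,0,0,0,-1]

```text
t: 9.65
tcp_pos: [0.5009, -0.2754, 0.1116]
tool_rot: [0.214, 0.977, -0.001, 0.001]
force: [-3.8, 1.9, 20.5]
finger_gap: 0.286
gripper_force: 92.9
```

```bash
python3 - <<'E'
from inh import *
s,M=st(); d=snap("wrist","w6"); inhand(d,s); C=cloud(d)
m=(np.hypot(C[...,0]-.5,C[...,1]+.275)<.014)&(C[...,2]>.11)&(C[...,2]<.14); print("boss top z",np.median(C[m][:,2]))
m=(np.hypot(C[...,0]-.5,C[...,1]+.275)<.029)&(C[...,2]>.085)&(C[...,2]<.1); print("disc top z",np.median(C[m][:,2]))
b=snap("side","s6")
cv2.imwrite("pics/s6c.png",cv2.resize(b["image"][120:250,280:430],None,fx=4,fy=4,interpolation=cv2.INTER_CUBIC)[:,:,::-1])
E
```

```text
9.65 tcp [ 0.5009 -0.2754  0.1116] yaw y 65.23 z [ 0.0011 -0.0013 -1.    ] F [-3.8  1.9 20.5] M [0.33 0.74 0.  ] gap 0.286 92.92170882225037
top z -0.014499999999999985 -0.014319666840710451 2458 x [-0.0123 -0.0114  0.0023  0.0141  0.0148] y [-0.0126 -0.0122  0.0125  0.0127]
((1.1160888671875, 0.1740550994873047), (25.275440216064453, 27.138891220092773), 89.04510498046875)
disc ((4.996088981628418, 0.1610860824584961), 28.80685043334961) 0.01971182616599032 1679
top slope [ 0.00083082 -0.00074163]
disc xmax 0.030325434282171212 ymin/max -0.02864493982756134 0.028967111910433125
boss top z 0.12594791406076367
disc top z 0.09197363746465123
```

View pics/s6c.png

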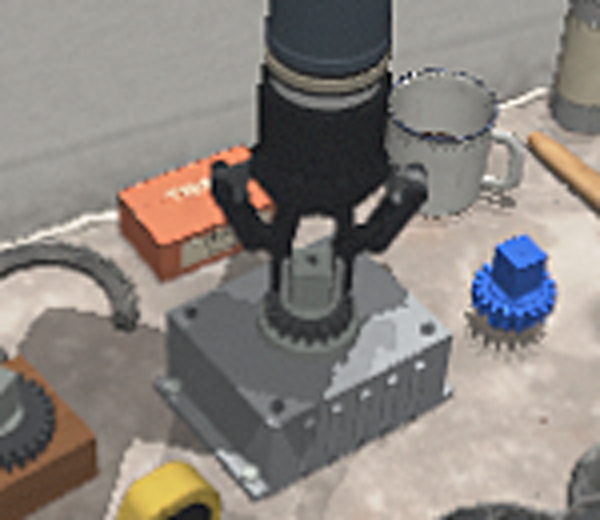

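The gear sits flush on the hub at crop pixel (310,315). Its boss top is at 0.126 and its disc top at 0.092, exactly as they should be fully home. It is still gripped, with 20 N of push, so I'm handing in.

```bash
python3 -c "
from station import manip
print(manip.sign_off())"
```

```text
the job is handed in; nothing more can be done
None
```

The pinion is fully home and flush on the hub, still gripped and pressed with about 20 N, and the job was handed in at about 10 s.

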